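# Sort the stamps, specimens and slide box on the lab reporting desk

### The arm

A 6-joint arm with a two-finger parallel gripper is mounted at the origin on the work surface. World frame = base frame: x ahead of the robot, y to its left, z up, the work surface at z = 0. Lengths are in m, angles in rad, forces in N, time in s.
With the tool pointing down it reaches from about 0.325 to 0.775 m from the base axis. Payload 5.5 kg.
Tool frame: the origin (TCP) lies midway between the tips of the shut fingers; the grasp point (between the pads) lies 19 mm behind it; z points along the fingers, x is the direction in which the jaws open and shut, and the axes are right-handed (so a half turn about z gives the same grasp; the last joint's range is limited). The gripper opens to 88 mm and grips with 3 to 60 N. Pads are 20 mm wide; open, the fingers measure 115 mm over their backs; the gripper's body (75 mm by 178 mm) begins 61 mm behind the grasp point.
Start: joints at [-1.373, 0.091, 1.231, -0, 1.82, -0.057], TCP at [0.151, -0.581, 0.223] pointing down, gripper open.
Joint ranges: [-2.87, 2.87], [-0.86, 2.18], [0.17, 2.46], [-1.51, 4.65], [0.06, 2.69], [-2.65, 2.65]. Speed limits (rad/s): [2.57, 2.57, 3.01, 3.14, 3.14, 3.14].

### API

Orientations are given as a unit quaternion [w, x, y, z].
In Python, from bench import readout, capture, camera_model, workorder gives the robot as it stands.
- The arm moves only by the tool carry_out, never from a script. Its argument "deltas" is a list of rows, each an object with "offset": the shift along the tool's x, y, z in mm, a list of three; "twist": the turn, a rotation vector about the tool's x, y, z in rad, a list of three; "jaw": the opening, from -1 (shut) to 1 (fully open). In form: [{"offset": [dx, dy, dz], "twist": [rx, ry, rz], "jaw": jaw}, ...]. A call has exactly 5 rows; each row is the pose to reach, as a shift and turn from the pose commanded when the call began, along the tool's axes at that moment; what a row does not reach only later rows make up. A row lasts 1/8 s, in which the tool goes at most 62.5 mm and 10.7 degrees, less where a joint would pass 70% of its speed; a pose out of reach is approached as far as the arm can. A call with a gripper value outside its range is refused whole. The fingers move at their own pace and stop on an object; "squeeze" is the grip in N (left out, the last holds). Time passes only in rows, so rows that repeat a pose let the fingers close, or fill a call up. It gives the time, the measured TCP pose, the force and the opening at its end, in the units of the state.
- readout.sense(): the state, without advancing time (a new reading comes with each control period).
- capture(name): name is "scene" or "top"; returns the picture (480x640x3 uint8, blue, green, red); there is no depth.
- camera_model(name): a dict with "fovy" (degrees; the focal length in pixels is half the picture's height over the tangent of half this angle, whatever the lens; pixels are square), "cx", "cy" (the principal point, pixels), "dist_coeffs" ([k1, k2, p1, p2, k3] as OpenCV has them; the pictures are not rectified), "extrinsics" (4x4, takes a point from camera to world coordinates). Camera axes: x right, y up, looking along -z (the intrinsics and any distortion apply to the point x, -y, -z); pixel columns grow to the right and rows downward; lengths in m; the calibration is good to about 2 mm. A picture is of the moment at which its call begins. camera_model takes no time and is no camera call.
- workorder.hand_in(): hands the job in, once; it reports no verdict.
The state is a dict: "time_s": time; "joint_pos": joint angles; "joint_velocities": joint speeds; "joint_efforts": joint torques, N m; "tool_pos": TCP position; "ee_rot": TCP orientation; "wrist_force": force on the tool from outside, world axes, zero at the start; "torque": the same for the moment, N m; "width": finger opening in m.
Only numpy, scipy, OpenCV 4.12 (cv2) and the standard library are available. Lean on these libraries where they do the work, as an engineer would, in place of code of your own. Each camera call takes 0.05 s, during which the arm holds its last target. There are 200 camera calls.

### The job

Clear the reporting desk: put both stamps in the wooden tray, both capped specimen jars in the bare steel tray, and the blue slide box in the white tray with the blue floor, each standing upright (the box lying flat as it does now) on its tray's floor, and let go of everything. Keep the jars upright all the time and set them down instead of dropping them, and leave the computer mouse and the red ink pad where they are.

Things in the scene. Friction and masses are not known exactly. Their poses are not given: they have to be found in the camera images.
- stamp_square: square-based hand stamp standing upright: black base 34 x 34 x 16 mm high, above it a red square handle 26 x 26 mm, from 16 mm up to its top at 58 mm, sides parallel to the base; about 70 g. Origin at the centre of its underside, x and y along its sides, z up.
- stamp_round: round hand stamp standing upright: brass base 36 mm across and 16 mm high, above it a dark wooden round handle 26 mm across from 16 mm up to its top at 58 mm; about 70 g. Origin at the centre of its underside, z up.
- jar_yellow: small upright closed specimen jar, cream body 36 mm across with a white band, yellow screw cap 38 mm across from 48 mm up to its flat top at 62 mm; about 60 g. Origin at the centre of its underside, z up.
- jar_green: small upright closed specimen jar, cream body 36 mm across with a white band, green screw cap 38 mm across from 48 mm up to its flat top at 62 mm; about 60 g. Origin at the centre of its underside, z up.
- slide_box: blue closed plastic box for microscope slides, lying flat, 85 (its x) x 34 (its y) x 36 mm high, white blank label on top; about 90 g. Origin at the centre of its underside, z up.
- stamp_tray: stamp tray: brown wood with a paler wooden floor; fixed open rectangular tray, outside 100 (its x) x 130 (its y) x 18 mm high, walls 4 mm, so 92 x 122 mm inside, inner floor 5 mm above the desk; origin at the centre of its underside, on the desk, z up. Both stamps belong here.
- specimen_tray: specimen tray: bare stainless steel; fixed open rectangular tray, outside 100 (its x) x 130 (its y) x 18 mm high, walls 4 mm, so 92 x 122 mm inside, inner floor 5 mm above the desk; origin at the centre of its underside, on the desk, z up. Both jars belong here.
- slide_tray: slide tray: white with a blue floor; fixed open rectangular tray, outside 100 (its x) x 130 (its y) x 18 mm high, walls 4 mm, so 92 x 122 mm inside, inner floor 5 mm above the desk; origin at the centre of its underside, on the desk, z up. The slide box belongs here.
- mouse: loose black computer mouse with a grey wheel, 100 (its x) x 58 (its y) x 32 mm high, to be left alone. Origin at the centre of its underside, z up.
- ink_pad: loose open ink pad, steel tin with dark red pad, 70 (its x) x 100 (its y) x 16 mm high, to be left alone. Origin at the centre of its underside, z up.

How it is judged:
By the outcome, as a careful person would: the job done as asked, in the order asked, and still so for the second after the job is handed in, with the robot touching nothing.
It also fails if it takes over 128 s, if anything falls off the work surface, if the arm or the gripper's body presses on something with over 40 N, if the wrist force passes 120 N, or if a joint passes its speed limit or range.

## Working session

There is one attempt and no reset: what is moved stays moved. The work goes in short steps, Python scripts to look and compute and a tool call to move; the robot and the scene stay as the last step left them, time stands still between calls to the robot, and variables do not carry over. Pictures are saved under pics/ and viewed, about 12 in all and at most 16, crops included, and the job is handed in when it is done.

Besides the shell and the picture viewer there is one more tool, called in YAML: its name, and indented under it one key for each argument. carry_out: Moves the arm, as the interface text tells. Its arguments: {"type":"object","properties":{"deltas":{"type":"array","items":{"type":"object","properties":{"offset":{"type":"array","items":{"type":"number"}},"twist":{"type":"array","items":{"type":"number"}},"jaw":{"type":"number"}}}},"squeeze":{"type":"number"}},"required":["deltas"]}

```bash
mkdir -p pics; ls; python3 - <<'E'
from bench import readout, capture, camera_model
import cv2
print(readout.sense())
for n in("scene","top"):
    cv2.imwrite(f"pics/{n}0.png",capture(n)); m=camera_model(n); print(n,m)
E
```

```text
pics
{'time_s': 0.0, 'joint_pos': array([-1.37270165e+00,  9.18598316e-02,  1.23188434e+00, -1.36463282e-06,
        1.81978693e+00, -5.67099447e-02]), 'joint_velocities': array([-0.00071829,  0.00083668, -0.00059588,  0.00086495, -0.00125223,
        0.00098943]), 'joint_efforts': array([-3.00056499e-04, -4.46443605e+01, -4.06446362e+01,  6.98694144e-02,
        2.92796904e-02, -1.19236352e-04]), 'tool_pos': array([ 0.15116778, -0.58034026,  0.22150717]), 'ee_rot': array([-6.34723984e-04,  7.91218946e-01, -6.11532207e-01, -7.32473486e-04]), 'wrist_force': array([ 0.23602276,  0.51197516, -0.12495385]), 'torque': array([ 0.02519735, -0.00741816, -0.02067291]), 'width': 0.08773583557963406}
scene {'fovy': 45.433443071809556, 'cx': 311.3323500321728, 'cy': 237.02129497246844, 'dist_coeffs': array([-0.06091147,  0.        ,  0.        ,  0.        ,  0.        ]), 'extrinsics': array([[-0.36186751, -0.6760885 ,  0.64183818,  1.3878154 ],
       [ 0.9322262 , -0.26428139,  0.24720369,  0.31948658],
       [ 0.00249431,  0.68779335,  0.72590226,  0.90245111],
       [ 0.        ,  0.        ,  0.        ,  1.        ]])}
top {'fovy': 52.97516164911464, 'cx': 319.75636565455835, 'cy': 230.0400906975519, 'dist_coeffs': array([-0.13100211,  0.        ,  0.        ,  0.        ,  0.        ]), 'extrinsics': array([[-0.02771862,  0.9883608 , -0.14958144,  0.46008205],
       [-0.99939617, -0.03053693, -0.01657708, -0.00566863],
       [-0.02095189,  0.14903163,  0.98861044,  0.9385475 ],
       [ 0.        ,  0.        ,  0.        ,  1.        ]])}
```

View pics/scene0.png

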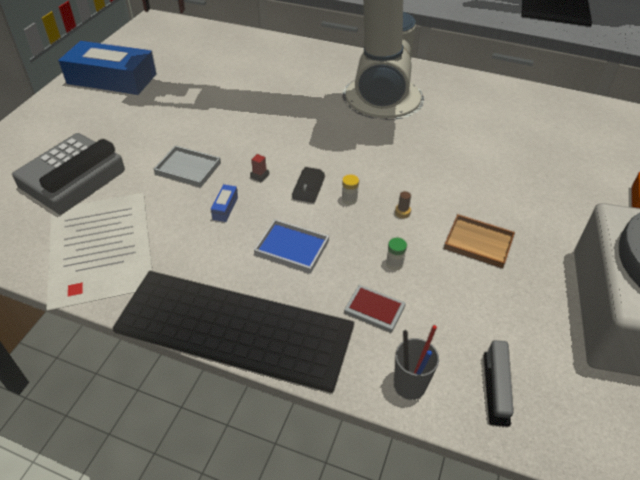

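View pics/top0.png

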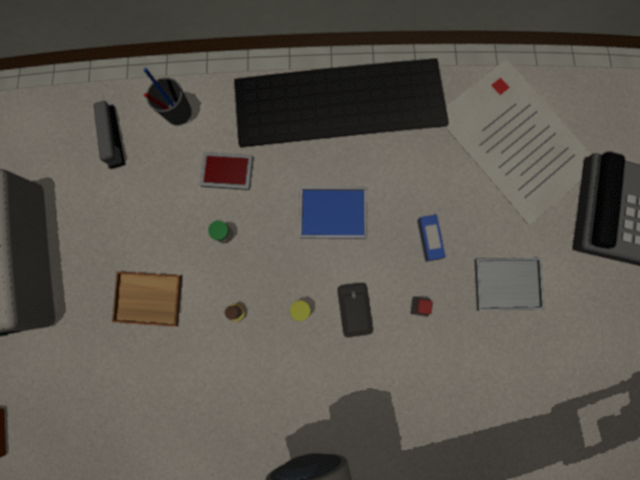

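The top view shows the wooden tray at (148,298), the steel tray at (508,284), the white/blue tray at (333,213), the green jar at (219,231), the yellow jar at (301,310), the round stamp at (234,313), the square stamp at (423,306) and the slide box at (432,237). The mouse (355,309) and ink pad (227,171) stay put. Next I'll measure positions from both views.

```bash
cat > h.py <<'E'
import numpy as np, cv2
from bench import readout, capture, camera_model
def K(m):
    f=240/np.tan(np.radians(m["fovy"]/2)); return np.array([[f,0,m["cx"]],[0,f,m["cy"]],[0,0,1.]])
F=np.diag([1,-1,-1.])
def cast(n,px,z):
    m=camera_model(n); u=cv2.undistortPoints(np.float64(px).reshape(-1,1,2),K(m),m["dist_coeffs"]).reshape(-1,2)
    E=m["extrinsics"]; d=np.c_[u,np.ones(len(u))]@F@E[:3,:3].T; o=E[:3,3]
    return o+d*((z-o[2])/d[:,2])[:,None]
def proj(n,P):
    m=camera_model(n); E=m["extrinsics"]; c=(np.float64(P).reshape(-1,3)-E[:3,3])@E[:3,:3]@F
    return cv2.projectPoints(c,np.zeros(3),np.zeros(3),K(m),m["dist_coeffs"])[0].reshape(-1,2)
def mask(img,lo,hi):
    return cv2.inRange(cv2.cvtColor(img,cv2.COLOR_BGR2HSV),np.array(lo),np.array(hi))
def blobs(mk,amin=30):
    cs=cv2.findContours(mk,cv2.RETR_EXTERNAL,cv2.CHAIN_APPROX_NONE)[0]
    return sorted([c for c in cs if cv2.contourArea(c)>amin],key=cv2.contourArea,reverse=True)
E
python3 - <<'E'
from h import *
for n in("top","scene"):
    im=cv2.imread(f"pics/{n}0.png")
    print(n,"tcp",proj(n,[0.151,-0.581,0.22]), "base",proj(n,[0,0,0]))
    for name,lo,hi,z in [("green",(45,90,30),(85,255,255),.062),("yellow",(22,130,60),(34,255,255),.062),("red",(0,120,40),(6,255,255),.058),
      ("red2",(172,120,40),(180,255,255),.058),("blue",(105,120,40),(130,255,255),.036),("brown",(5,70,20),(20,255,255),.018)]:
        for c in blobs(mask(im,lo,hi))[:6]:
            (cx,cy),wh,a=cv2.minAreaRect(c); p=cast(n,[[cx,cy]],z)[0]
            M=cv2.moments(c); print(name,np.round([cx,cy,*wh,a,M['m00']],1),np.round(p*1000))
im=cv2.imread("pics/top0.png"); a=cv2.resize(im[190:340,100:380],None,fx=2.8,fy=2.8,interpolation=cv2.INTER_CUBIC)
b=cv2.resize(im[190:340,320:560],None,fx=3.2,fy=3.2,interpolation=cv2.INTER_CUBIC)
cv2.imwrite("pics/c1.png",cv2.convertScaleAbs(a,alpha=1.6)); cv2.imwrite("pics/c2.png",cv2.convertScaleAbs(b,alpha=1.6))
E
```

```text
top tcp [[690.9304458 474.9665722]] base [[333.80993863 542.49142096]]
green [218.  230.   18.8  17.9  26.6 263.5] [599. 198.  62.]
yellow [299.5 310.   18.   19.   90.  272.5] [448.  50.  62.]
red [225.4 169.8  41.7  25.7   3.8 912. ] [715. 186.  58.]
red [424.5 306.   14.   13.   90.  157.5] [ 448. -177.   58.]
red [499.8  85.7  13.4  11.3  45.  135.5] [ 872. -357.   58.]
red2 [213.4 171.   22.   21.6  60.9  60. ] [714. 209.  58.]
blue [ 333.  212.   44.   60.   90. 2513.] [631. -17.  36.]
blue [431.9 237.1  42.9  16.7  78.7 282. ] [ 577. -203.   36.]
blue [158.2  87.2  45.    2.8  52.5  69.5] [904. 334.  36.]
brown [ 319.3   45.4   25.2  639.8   88.  7278. ] [991.  -0.  18.]
brown [ 146.5  298.4   66.    52.     4.3 3280.5] [475. 351.  18.]
brown [  2.5 432.   48.    5.   90.  213. ] [204. 666.  18.]
brown [234.1 310.1  13.6  19.4  56.3 172.5] [450. 177.  18.]
scene tcp [[164.15641934  10.87322964]] base [[382.31121686  95.84336441]]
green [397.  244.5  13.   16.   90.  169.5] [602. 200.  62.]
yellow [ 50.9  27.   30.4  11.7  71.6 293.5] [   87. -1075.    62.]
yellow [350.5 181.  
[... 352 characters left out ...]
 [257.8 158.8   7.8   9.9  45.   54.5] [ 452. -176.   58.]
blue [ 103.3   65.2   89.4   43.8    7.1 2556. ] [ 193. -803.   36.]
blue [ 291.3  244.2   58.    28.9   17.5 1417.5] [656.  -7.  36.]
blue [223.5 198.   13.4  30.   26.6 140.5] [ 581. -201.   36.]
blue [424.4 361.7   4.   25.9  26.6  50.5] [828. 315.  36.]
brown [ 479.   240.    63.2   37.9   18.4 2248. ] [484. 354.  18.]
brown [   9.6  318.2   44.6   54.    40.2 1417. ] [1013. -439.   18.]
brown [635.  189.5  37.    8.   90.  218.5] [183. 675.  18.]
brown [402.5 211.   12.   15.   90.   96.5] [458. 178.  18.]
brown [257.7 167.8  15.3  11.7  16.7  81.5] [ 439. -185.   18.]
brown [405.  195.5   7.    8.   90.   48. ] [406. 171.  18.]
```

View pics/c1.png

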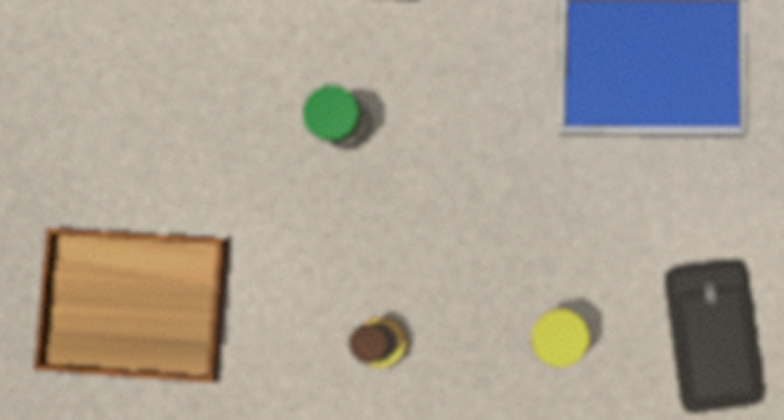

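View pics/c2.png

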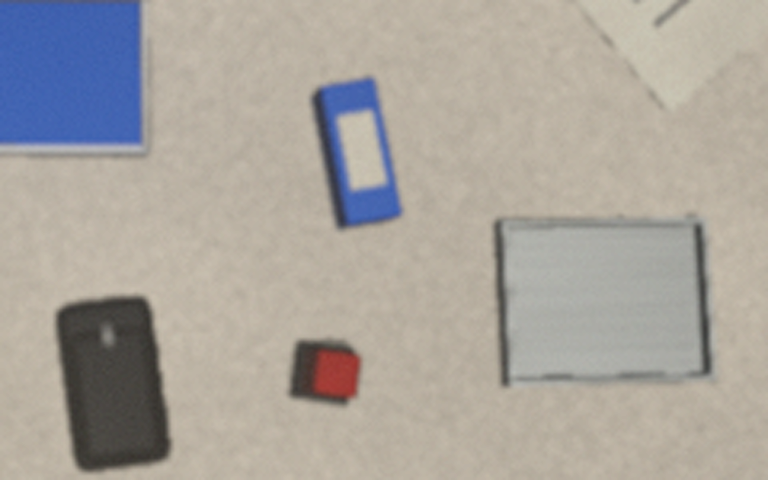

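The crops show the wooden tray corners at (47,228)/(229,236)/(217,381)/(36,368), the round stamp's handle top at (373,342), the steel tray corners at (497,218)/(700,214)/(712,377)/(503,384), the red handle at about (336,372) and the slide box top at about (360,152). The views agree to within 5 mm.

```bash
python3 - <<'E'
from h import *
o1=lambda p:np.float64(p)/2.8+[100,190]; o2=lambda p:np.float64(p)/3.2+[320,190]
def quad(name,px,z):
    P=cast("top",px,z)[:,:2]*1000; s=[np.linalg.norm(P[i]-P[(i+1)%4]) for i in range(4)]
    an=[np.degrees(np.arctan2(*(P[(i+1)%4]-P[i])[::-1]))%180 for i in range(4)]
    print(name,"c",P.mean(0).round(1),"sides",np.round(s,1),"ang",np.round(an,1))
quad("wood",o1([(47,228),(229,236),(217,381),(36,368)]),.018)
quad("steel",o2([(497,218),(703,218),(712,377),(503,384)]),.018)
im=cv2.imread("pics/top0.png")
print("round top",cast("top",o1([(373,342)]),.058)[0,:2]*1000,"brass",cast("top",o1([(381,343)]),.016)[0,:2]*1000)
quad("sqbase",o2([(298,341),(348,345),(346,404),(291,398)]),.016)
for nm,lo,hi,z,roi in [("white tray floor",(105,120,40),(130,255,255),.005,(290,180,380,245)),("box",(105,120,50),(130,255,255),.036,(410,205,460,265)),("red",(0,120,40),(6,255,255),.058,(405,290,440,320))]:
    mk=mask(im,lo,hi); x0,y0,x1,y1=roi; m2=np.zeros_like(mk); m2[y0:y1,x0:x1]=mk[y0:y1,x0:x1]
    c=np.vstack(blobs(m2,20)); P=cast("top",c.reshape(-1,2),z)[:,:2]*1000
    print(nm,[np.round(v,1) for v in cv2.minAreaRect(P.astype(np.float32))])
w=cv2.cvtColor(im,cv2.COLOR_BGR2HSV)
sub=im[225:252,422:444].max(2); print("label", [np.round(v,1) for v in cv2.minAreaRect(cast("top",(max(blobs(((w[225:255,418:448,1]<90)&(w[225:255,418:448,2]>90)).astype(np.uint8)*255,10),key=lambda c:-abs(cv2.minAreaRect(c)[0][0]-14)).reshape(-1,2)+[418,225]),.036)[:,:2].astype(np.float32)*1000)])
for i in range(3):
    s=readout.sense(); print(s["tool_pos"],s["joint_pos"])
E
```

```text
wood c [475.6 350.1] sides [133.2  99.8 131.5  98.1] ang [ 86.4 175.4  85.7 176.3]
steel c [ 484.  -352.5] sides [129.6  96.5 130.2  99.4] ang [ 87.9 178.7  89.2 178.3]
round top [446.7747474  171.13572138] brass [445.35540459 174.04955083]
sqbase c [ 447.3 -177.1] sides [30.1 34.9 33.  34. ] ang [ 83.4 175.1  81.7 170.2]
white tray floor [array([636.8, -16.8]), array([118.7,  88.3]), np.float64(88.1)]
box [array([ 576.7, -202.6]), array([81.7, 32. ]), np.float64(8.1)]
red [array([ 448. , -177.1]), array([23.8, 25.3]), np.float64(87.0)]
label [array([ 577.9, -204.1]), array([47. , 23.8]), np.float64(7.7)]
[ 0.15117795 -0.58035644  0.22163839] [-1.37268462e+00  9.17578551e-02  1.23176011e+00 -1.14562501e-05
  1.81982439e+00 -5.67003337e-02]
[ 0.15117795 -0.58035644  0.22163839] [-1.37268462e+00  9.17578551e-02  1.23176011e+00 -1.14562501e-05
  1.81982439e+00 -5.67003337e-02]
[ 0.15117795 -0.58035644  0.22163839] [-1.37268462e+00  9.17578551e-02  1.23176011e+00 -1.14562501e-05
  1.81982439e+00 -5.67003337e-02]
```

carry_out:
  deltas:
    - {"offset": [0,0,-2],"twist": [0,0,0],"jaw": 0.2}
    - {"offset": [0,0,-2],"twist": [0,0,0],"jaw": 0.2}
    - {"offset": [0,0,-2],"twist": [0,0,0],"jaw": 0.2}
    - {"offset": [0,0,-2],"twist": [0,0,0],"jaw": 0.2}
    - {"offset": [0,0,-2],"twist": [0,0,0],"jaw": 0.2}
  squeeze: 15

```text
time_s: 0.72
tool_pos: [0.1512, -0.5806, 0.2246]
ee_rot: [-0.0, 0.791, -0.612, -0.0]
wrist_force: [-0.0, 1.1, 0.6]
width: 0.0529
```

```bash
cat > plan.py <<'E'
# prints move rows (tool axes, mm/rad) from a commanded pose (x,y,z mm, yaw deg of tool x) through calls (x,y,z,yaw,jaw,n moving rows)
import numpy as np
def plan(p,calls):
    p=np.float64(p)
    for *t,jaw,n in calls:
        t=np.float64(t); a=np.radians(p[3]); c,s=np.cos(a),np.sin(a)
        d=t-p; o=np.round([c*d[0]+s*d[1], s*d[0]-c*d[1], -d[2]]); r=round(-np.radians(d[3]),2)
        print(f"full {o} rz {r} jaw {jaw}:", [[*np.round(o*k/n).astype(int).tolist(),round(r*k/n,2)] for k in range(1,n+1)])
        p=p+[c*o[0]+s*o[1], s*o[0]-c*o[1], -o[2], -np.degrees(r)]; print("   ->",p.round(1))
E
python3 - <<'E'
from plan import *
plan((151.2,-580.6,225,-75.4),[(300,-378,190,-40,.2,5),(447.7,-177.1,140,-6,.2,5),(447.7,-177.1,20,-6,.2,3),(447.7,-177.1,20,-6,-1,1),(447.7,-177.1,130,-6,-1,3),(455,90,130,-6,-1,5),(477.6,379,130,-4,-1,5),(477.6,379,25.5,-4,-1,4)])
E
```

```text
full [-159. -195.   35.] rz -0.62 jaw 0.2: [[-32, -39, 7, np.float64(-0.12)], [-64, -78, 14, np.float64(-0.25)], [-95, -117, 21, np.float64(-0.37)], [-127, -156, 28, np.float64(-0.5)], [-159, -195, 35, np.float64(-0.62)]]
   -> [ 299.8 -377.6  190.   -39.9]
full [ -15. -249.   50.] rz -0.59 jaw 0.2: [[-3, -50, 10, np.float64(-0.12)], [-6, -100, 20, np.float64(-0.24)], [-9, -149, 30, np.float64(-0.35)], [-12, -199, 40, np.float64(-0.47)], [-15, -249, 50, np.float64(-0.59)]]
   -> [ 448.  -176.9  140.    -6.1]
full [ -0.   0. 120.] rz -0.0 jaw 0.2: [[0, 0, 40, np.float64(-0.0)], [0, 0, 80, np.float64(-0.0)], [0, 0, 120, np.float64(-0.0)]]
   -> [ 448.  -176.9   20.    -6.1]
full [-0.  0. -0.] rz -0.0 jaw -1: [[0, 0, 0, np.float64(-0.0)]]
   -> [ 448.  -176.9   20.    -6.1]
full [  -0.    0. -110.] rz -0.0 jaw -1: [[0, 0, -37, np.float64(-0.0)], [0, 0, -73, np.float64(-0.0)], [0, 0, -110, np.float64(-0.0)]]
   -> [ 448.  -176.9  130.    -6.1]
full [ -21. -266.   -0.] rz -0.0 jaw -1: [[-4, -53, 0, np.float64(-0.0)], [-8, -106, 0, np.float64(-0.0)], [-13, -160, 0, np.float64(-0.0)], [-17, -213, 0, np.float64(-0.0)], [-21, -266, 0, np.float64(-0.0)]]
   -> [455.2  89.9 130.   -6.1]
full [  -8. -290.   -0.] rz -0.04 jaw -1: [[-2, -58, 0, np.float64(-0.01)], [-3, -116, 0, np.float64(-0.02)], [-5, -174, 0, np.float64(-0.02)], [-6, -232, 0, np.float64(-0.03)], [-8, -290, 0, np.float64(-0.04)]]
   -> [477.9 379.1 130.   -3.8]
full [ -0.   0. 104.] rz 0.0 jaw -1: [[0, 0, 26, np.float64(0.0)], [0, 0, 52, np.float64(0.0)], [0, 0, 78, np.float64(0.0)], [0, 0, 104, np.float64(0.0)]]
   -> [477.9 379.1  26.   -3.8]
```

carry_out:
  deltas:
    - {"offset": [-32,-39,7],"twist": [0,0,-0.12],"jaw": 0.2}
    - {"offset": [-64,-78,14],"twist": [0,0,-0.25],"jaw": 0.2}
    - {"offset": [-95,-117,21],"twist": [0,0,-0.37],"jaw": 0.2}
    - {"offset": [-127,-156,28],"twist": [0,0,-0.5],"jaw": 0.2}
    - {"offset": [-159,-195,35],"twist": [0,0,-0.62],"jaw": 0.2}

```text
time_s: 1.35
tool_pos: [0.3006, -0.3763, 0.1895]
ee_rot: [0.0, 0.941, -0.339, 0.0]
wrist_force: [0.6, 0.4, 0.4]
width: 0.0527
```

carry_out:
  deltas:
    - {"offset": [-3,-50,10],"twist": [0,0,-0.12],"jaw": 0.2}
    - {"offset": [-6,-100,20],"twist": [0,0,-0.24],"jaw": 0.2}
    - {"offset": [-9,-149,30],"twist": [0,0,-0.35],"jaw": 0.2}
    - {"offset": [-12,-199,40],"twist": [0,0,-0.47],"jaw": 0.2}
    - {"offset": [-15,-249,50],"twist": [0,0,-0.59],"jaw": 0.2}

```text
time_s: 1.98
tool_pos: [0.4488, -0.1755, 0.1396]
ee_rot: [0.0, 0.999, -0.051, 0.0]
wrist_force: [1.1, -0.4, 0.2]
width: 0.0527
```

carry_out:
  deltas:
    - {"offset": [0,0,0],"twist": [0,0,0],"jaw": 0.2}
    - {"offset": [0,0,0],"twist": [0,0,0],"jaw": 0.2}
    - {"offset": [0,0,0],"twist": [0,0,0],"jaw": 0.2}
    - {"offset": [0,0,0],"twist": [0,0,0],"jaw": 0.2}
    - {"offset": [0,0,0],"twist": [0,0,0],"jaw": 0.2}

```text
time_s: 2.6
tool_pos: [0.4477, -0.1776, 0.1398]
ee_rot: [0.0, 0.999, -0.054, 0.0]
wrist_force: [0.3, 0.4, -0.2]
width: 0.0526
```

```bash
python3 - <<'E'
from h import *
s=readout.sense(); print(s["tool_pos"],s["ee_rot"],s["time_s"])
a=capture("top")[230:380,330:510]; b=capture("scene")[110:230,190:350]
cv2.imwrite("pics/g1.png",np.hstack([cv2.convertScaleAbs(cv2.resize(a,(432,360)),alpha=1.5),cv2.resize(b,(360,360*120//160)) if 0 else cv2.resize(b,(360,360))]))
E
```

```text
[ 0.44774817 -0.17759657  0.13984741] [ 9.48349689e-05  9.98556595e-01 -5.37092852e-02  1.72456943e-04] 2.6
```

View pics/g1.png

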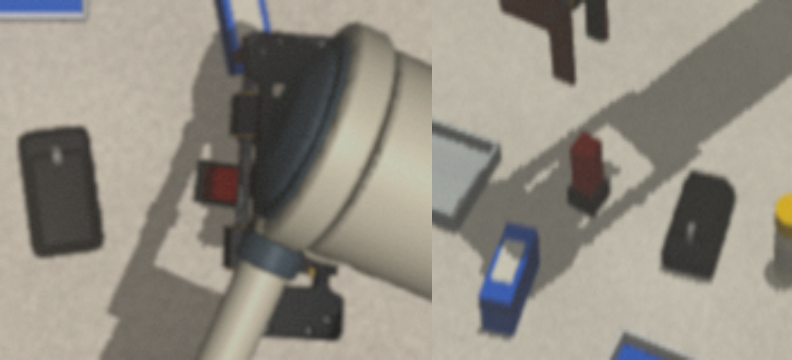

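The gripper straddles the red stamp (handle at about (222,184), fingers at (245,115) and (240,245)) with the jaws along x. I'll descend, grip and lift.

carry_out:
  deltas:
    - {"offset": [0,0,40],"twist": [0,0,0],"jaw": 0.2}
    - {"offset": [0,0,80],"twist": [0,0,0],"jaw": 0.2}
    - {"offset": [0,0,110],"twist": [0,0,0],"jaw": 0.2}
    - {"offset": [0,0,120],"twist": [0,0,0],"jaw": 0.2}
    - {"offset": [0,0,120],"twist": [0,0,0],"jaw": 0.2}

```text
time_s: 3.32
tool_pos: [0.4479, -0.1769, 0.0197]
ee_rot: [-0.0, 0.999, -0.053, -0.0]
wrist_force: [-0.8, -0.9, 0.7]
width: 0.0529
```

carry_out:
  deltas:
    - {"offset": [0,0,0],"twist": [0,0,0],"jaw": -1}
    - {"offset": [0,0,0],"twist": [0,0,0],"jaw": -1}
    - {"offset": [0,0,0],"twist": [0,0,0],"jaw": -1}
    - {"offset": [0,0,0],"twist": [0,0,0],"jaw": -1}
    - {"offset": [0,0,0],"twist": [0,0,0],"jaw": -1}
  squeeze: 20

```text
time_s: 3.95
tool_pos: [0.4484, -0.1771, 0.0205]
ee_rot: [0.0, 0.999, -0.053, 0.001]
wrist_force: [-0.8, -0.0, 5.3]
width: 0.0267
```

carry_out:
  deltas:
    - {"offset": [0,0,0],"twist": [0,0,0],"jaw": -1}
    - {"offset": [0,0,-10],"twist": [0,0,0],"jaw": -1}
    - {"offset": [0,0,-45],"twist": [0,0,0],"jaw": -1}
    - {"offset": [0,0,-85],"twist": [0,0,0],"jaw": -1}
    - {"offset": [0,0,-110],"twist": [0,0,0],"jaw": -1}

```text
time_s: 4.58
tool_pos: [0.4484, -0.177, 0.1319]
ee_rot: [0.0, 0.999, -0.053, 0.001]
wrist_force: [0.8, -0.5, -0.7]
width: 0.0265
```

Held: the width of 26.5 mm matches the 26 mm handle. Next is the transit and a gentle placement.

carry_out:
  deltas:
    - {"offset": [-4,-53,0],"twist": [0,0,0],"jaw": -1}
    - {"offset": [-8,-106,0],"twist": [0,0,0],"jaw": -1}
    - {"offset": [-13,-160,0],"twist": [0,0,0],"jaw": -1}
    - {"offset": [-17,-213,0],"twist": [0,0,0],"jaw": -1}
    - {"offset": [-21,-266,0],"twist": [0,0,0],"jaw": -1}

```text
time_s: 5.2
tool_pos: [0.4549, 0.0915, 0.1298]
ee_rot: [-0.0, 0.999, -0.053, 0.0]
wrist_force: [1.3, -0.5, -1.3]
width: 0.0265
```

carry_out:
  deltas:
    - {"offset": [-2,-60,0],"twist": [0,0,-0.02],"jaw": -1}
    - {"offset": [-4,-120,0],"twist": [0,0,-0.03],"jaw": -1}
    - {"offset": [-6,-180,0],"twist": [0,0,-0.04],"jaw": -1}
    - {"offset": [-7,-240,0],"twist": [0,0,-0.04],"jaw": -1}
    - {"offset": [-8,-290,0],"twist": [0,0,-0.04],"jaw": -1}

```text
time_s: 5.82
tool_pos: [0.4775, 0.3813, 0.1294]
ee_rot: [0.0, 0.999, -0.032, -0.0]
wrist_force: [0.2, -0.6, -0.3]
width: 0.0268
```

carry_out:
  deltas:
    - {"offset": [0,0,20],"twist": [0,0,0],"jaw": -1}
    - {"offset": [0,0,50],"twist": [0,0,0],"jaw": -1}
    - {"offset": [0,0,80],"twist": [0,0,0],"jaw": -1}
    - {"offset": [0,0,98],"twist": [0,0,0],"jaw": -1}
    - {"offset": [0,0,104],"twist": [0,0,0],"jaw": -1}

```text
time_s: 6.45
tool_pos: [0.4773, 0.3775, 0.0255]
ee_rot: [0.001, 0.999, -0.033, -0.001]
wrist_force: [-8.7, -6.4, 16.5]
width: 0.0262
```

carry_out:
  deltas:
    - {"offset": [0,0,0],"twist": [0,0,0],"jaw": -1}
    - {"offset": [0,0,0],"twist": [0,0,0],"jaw": -1}
    - {"offset": [0,0,0.5],"twist": [0,0,0],"jaw": -1}
    - {"offset": [0,0,0.5],"twist": [0,0,0],"jaw": -1}
    - {"offset": [0,0,0.5],"twist": [0,0,0],"jaw": -1}

```text
time_s: 7.08
tool_pos: [0.4782, 0.3791, 0.0255]
ee_rot: [-0.0, 0.999, -0.033, 0.0]
wrist_force: [1.2, -0.5, 0.6]
width: 0.0264
```

```bash
python3 - <<'E'
from plan import *
plan((477.9,379.1,25.5,-3.8),[(477.9,379.1,125.5,-3.8,.2,3),(446,172.5,125.5,-3.8,.2,4),(446,172.5,20.5,-3.8,.2,4),(446,172.5,120.5,-3.8,-1,4),(473.6,321,120.5,-3.8,-1,4),(473.6,321,25.5,-3.8,-1,4)])
E
```

```text
full [   0.   -0. -100.] rz -0.0 jaw 0.2: [[0, 0, -33, np.float64(-0.0)], [0, 0, -67, np.float64(-0.0)], [0, 0, -100, np.float64(-0.0)]]
   -> [477.9 379.1 125.5  -3.8]
full [-18. 208.  -0.] rz -0.0 jaw 0.2: [[-4, 52, 0, np.float64(-0.0)], [-9, 104, 0, np.float64(-0.0)], [-14, 156, 0, np.float64(-0.0)], [-18, 208, 0, np.float64(-0.0)]]
   -> [446.2 172.8 125.5  -3.8]
full [ -0.   0. 105.] rz -0.0 jaw 0.2: [[0, 0, 26, np.float64(-0.0)], [0, 0, 52, np.float64(-0.0)], [0, 0, 79, np.float64(-0.0)], [0, 0, 105, np.float64(-0.0)]]
   -> [446.2 172.8  20.5  -3.8]
full [  -0.    0. -100.] rz -0.0 jaw -1: [[0, 0, -25, np.float64(-0.0)], [0, 0, -50, np.float64(-0.0)], [0, 0, -75, np.float64(-0.0)], [0, 0, -100, np.float64(-0.0)]]
   -> [446.2 172.8 120.5  -3.8]
full [  18. -150.   -0.] rz -0.0 jaw -1: [[4, -38, 0, np.float64(-0.0)], [9, -75, 0, np.float64(-0.0)], [14, -112, 0, np.float64(-0.0)], [18, -150, 0, np.float64(-0.0)]]
   -> [474.1 321.2 120.5  -3.8]
full [-0.  0. 95.] rz -0.0 jaw -1: [[0, 0, 24, np.float64(-0.0)], [0, 0, 48, np.float64(-0.0)], [0, 0, 71, np.float64(-0.0)], [0, 0, 95, np.float64(-0.0)]]
   -> [474.1 321.2  25.5  -3.8]
```

carry_out:
  deltas:
    - {"offset": [0,0,0],"twist": [0,0,0],"jaw": 0.2}
    - {"offset": [0,0,0],"twist": [0,0,0],"jaw": 0.2}
    - {"offset": [0,0,0],"twist": [0,0,0],"jaw": 0.2}
    - {"offset": [0,0,0],"twist": [0,0,0],"jaw": 0.2}
    - {"offset": [0,0,0],"twist": [0,0,0],"jaw": 0.2}

```text
time_s: 7.7
tool_pos: [0.478, 0.379, 0.0251]
ee_rot: [0.0, 0.999, -0.033, -0.0]
wrist_force: [-0.6, -0.7, -0.0]
width: 0.0527
```

carry_out:
  deltas:
    - {"offset": [0,0,-10],"twist": [0,0,0],"jaw": 0.2}
    - {"offset": [0,0,-30],"twist": [0,0,0],"jaw": 0.2}
    - {"offset": [0,0,-60],"twist": [0,0,0],"jaw": 0.2}
    - {"offset": [0,0,-90],"twist": [0,0,0],"jaw": 0.2}
    - {"offset": [0,0,-100],"twist": [0,0,0],"jaw": 0.2}

```text
time_s: 8.32
tool_pos: [0.4791, 0.3799, 0.1295]
ee_rot: [-0.002, 0.999, -0.033, 0.002]
wrist_force: [0.3, -0.5, -0.5]
width: 0.0524
```

carry_out:
  deltas:
    - {"offset": [-4,52,0],"twist": [0,0,0],"jaw": 0.2}
    - {"offset": [-9,104,0],"twist": [0,0,0],"jaw": 0.2}
    - {"offset": [-14,156,0],"twist": [0,0,0],"jaw": 0.2}
    - {"offset": [-18,208,0],"twist": [0,0,0],"jaw": 0.2}
    - {"offset": [-18,208,0],"twist": [0,0,0],"jaw": 0.2}

```text
time_s: 8.95
tool_pos: [0.4461, 0.17, 0.1254]
ee_rot: [0.0, 0.999, -0.035, 0.0]
wrist_force: [-0.2, 0.4, 0.7]
width: 0.0525
```

carry_out:
  deltas:
    - {"offset": [0,0,26],"twist": [0,0,0],"jaw": 0.2}
    - {"offset": [0,0,52],"twist": [0,0,0],"jaw": 0.2}
    - {"offset": [0,0,79],"twist": [0,0,0],"jaw": 0.2}
    - {"offset": [0,0,100],"twist": [0,0,0],"jaw": 0.2}
    - {"offset": [0,0,105],"twist": [0,0,0],"jaw": 0.2}

```text
time_s: 9.57
tool_pos: [0.4452, 0.1731, 0.0184]
ee_rot: [0.0, 0.999, -0.033, -0.002]
wrist_force: [-0.2, -0.3, 0.8]
width: 0.0526
```

carry_out:
  deltas:
    - {"offset": [0,0,0],"twist": [0,0,0],"jaw": -1}
    - {"offset": [0,0,0],"twist": [0,0,0],"jaw": -1}
    - {"offset": [0,0,0],"twist": [0,0,0],"jaw": -1}
    - {"offset": [0,0,0],"twist": [0,0,0],"jaw": -1}
    - {"offset": [0,0,0],"twist": [0,0,0],"jaw": -1}

```text
time_s: 10.2
tool_pos: [0.4468, 0.1729, 0.0211]
ee_rot: [-0.0, 0.999, -0.033, 0.001]
wrist_force: [-1.2, 0.3, 6.0]
width: 0.0258
```

carry_out:
  deltas:
    - {"offset": [0,0,0],"twist": [0,0,0],"jaw": -1}
    - {"offset": [0,0,-10],"twist": [0,0,0],"jaw": -1}
    - {"offset": [0,0,-45],"twist": [0,0,0],"jaw": -1}
    - {"offset": [0,0,-85],"twist": [0,0,0],"jaw": -1}
    - {"offset": [0,0,-100],"twist": [0,0,0],"jaw": -1}

```text
time_s: 10.82
tool_pos: [0.4473, 0.1729, 0.1228]
ee_rot: [-0.001, 0.999, -0.033, 0.002]
wrist_force: [-1.1, 0.2, -1.1]
width: 0.0254
```

```bash
python3 - <<'E'
from h import *
a=capture("top")[210:340,80:300]; b=capture("scene")[150:290,340:540]
cv2.imwrite("pics/g2.png",np.hstack([cv2.convertScaleAbs(cv2.resize(a,(400,236)),alpha=1.5),cv2.resize(b,(337,236))]))
E
```

```text
(no output)
```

View pics/g2.png

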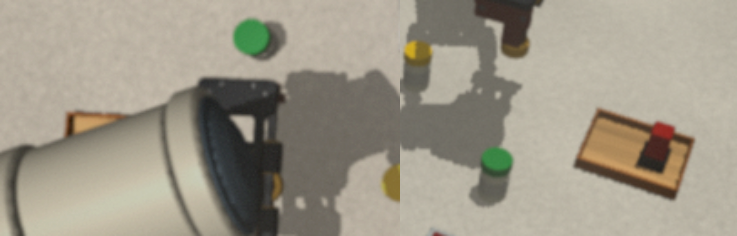

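The square stamp stands in the tray at (658,147) and the round stamp is in the gripper, hanging upright at (515,46). Next I place it.

carry_out:
  deltas:
    - {"offset": [4,-38,0],"twist": [0,0,0],"jaw": -1}
    - {"offset": [9,-75,0],"twist": [0,0,0],"jaw": -1}
    - {"offset": [14,-112,0],"twist": [0,0,0],"jaw": -1}
    - {"offset": [18,-150,0],"twist": [0,0,0],"jaw": -1}
    - {"offset": [18,-150,0],"twist": [0,0,0],"jaw": -1}

```text
time_s: 11.55
tool_pos: [0.473, 0.3225, 0.1169]
ee_rot: [0.001, 0.999, -0.032, -0.002]
wrist_force: [0.2, -0.3, -1.7]
width: 0.0256
```

carry_out:
  deltas:
    - {"offset": [0,0,20],"twist": [0,0,0],"jaw": -1}
    - {"offset": [0,0,50],"twist": [0,0,0],"jaw": -1}
    - {"offset": [0,0,75],"twist": [0,0,0],"jaw": -1}
    - {"offset": [0,0,88],"twist": [0,0,0],"jaw": -1}
    - {"offset": [0,0,92],"twist": [0,0,0],"jaw": -1}

```text
time_s: 12.18
tool_pos: [0.4735, 0.32, 0.0265]
ee_rot: [0.001, 0.999, -0.033, -0.001]
wrist_force: [-0.1, -0.3, -1.3]
width: 0.0255
```

carry_out:
  deltas:
    - {"offset": [0,0,1],"twist": [0,0,0],"jaw": -1}
    - {"offset": [0,0,2],"twist": [0,0,0],"jaw": -1}
    - {"offset": [0,0,3],"twist": [0,0,0],"jaw": -1}
    - {"offset": [0,0,3],"twist": [0,0,0],"jaw": -1}
    - {"offset": [0,0,3],"twist": [0,0,0],"jaw": -1}

```text
time_s: 12.8
tool_pos: [0.4747, 0.3215, 0.0262]
ee_rot: [-0.0, 0.999, -0.033, 0.001]
wrist_force: [0.5, -0.3, 5.0]
width: 0.0255
```

carry_out:
  deltas:
    - {"offset": [0,0,0],"twist": [0,0,0],"jaw": 0.2}
    - {"offset": [0,0,0],"twist": [0,0,0],"jaw": 0.2}
    - {"offset": [0,0,0],"twist": [0,0,0],"jaw": 0.2}
    - {"offset": [0,0,0],"twist": [0,0,0],"jaw": 0.2}
    - {"offset": [0,0,0],"twist": [0,0,0],"jaw": 0.2}

```text
time_s: 13.42
tool_pos: [0.4741, 0.3211, 0.025]
ee_rot: [0.0, 0.999, -0.033, -0.0]
wrist_force: [-0.7, -0.8, -0.1]
width: 0.0527
```

carry_out:
  deltas:
    - {"offset": [0,0,-10],"twist": [0,0,0],"jaw": 0.2}
    - {"offset": [0,0,-30],"twist": [0,0,0],"jaw": 0.2}
    - {"offset": [0,0,-60],"twist": [0,0,0],"jaw": 0.2}
    - {"offset": [0,0,-90],"twist": [0,0,0],"jaw": 0.2}
    - {"offset": [0,0,-100],"twist": [0,0,0],"jaw": 0.4}

```text
time_s: 14.05
tool_pos: [0.4754, 0.3219, 0.1293]
ee_rot: [-0.002, 0.999, -0.033, 0.002]
wrist_force: [-0.3, -0.3, 0.1]
width: 0.0592
```

```bash
python3 - <<'E'
from plan import *
# jar yellow (top 448,50 / scene 453,52) -> steel tray (484,-352.5), tray x at -1.5deg; jars at -30 and +30 along tray y
print("-- yellow first, far slot")
plan((474.1,321.2,125.5,-3.8),[(449,50.5,125.5,-3,.4,5),(449,50.5,21.5,-3,.4,4),(449,50.5,131.5,-3,-1,4),(460,-170,131.5,-3,-1,5),(483.2,-382.5,131.5,-1.5,-1,5),(483.2,-382.5,27,-1.5,-1,4),
 (483.2,-382.5,127,-1.5,.4,4),(540,-100,127,-3,.4,5),(600,198.5,127,-3,.4,5),(600,198.5,21.5,-3,.4,4),(600,198.5,141.5,-3,-1,4),(560,-50,141.5,-3,-1,5),(484.8,-322.5,141.5,-1.5,-1,5),(484.8,-322.5,27,-1.5,-1,4)])
E
```

```text
-- yellow first, far slot
full [ -7. 272.  -0.] rz -0.01 jaw 0.4: [[-1, 54, 0, np.float64(-0.0)], [-3, 109, 0, np.float64(-0.0)], [-4, 163, 0, np.float64(-0.01)], [-6, 218, 0, np.float64(-0.01)], [-7, 272, 0, np.float64(-0.01)]]
   -> [449.1  50.3 125.5  -3.2]
full [ -0.  -0. 104.] rz -0.0 jaw 0.4: [[0, 0, 26, np.float64(-0.0)], [0, 0, 52, np.float64(-0.0)], [0, 0, 78, np.float64(-0.0)], [0, 0, 104, np.float64(-0.0)]]
   -> [449.1  50.3  21.5  -3.2]
full [  -0.   -0. -110.] rz -0.0 jaw -1: [[0, 0, -28, np.float64(-0.0)], [0, 0, -55, np.float64(-0.0)], [0, 0, -82, np.float64(-0.0)], [0, 0, -110, np.float64(-0.0)]]
   -> [449.1  50.3 131.5  -3.2]
full [ 23. 219.  -0.] rz -0.0 jaw -1: [[5, 44, 0, np.float64(-0.0)], [9, 88, 0, np.float64(-0.0)], [14, 131, 0, np.float64(-0.0)], [18, 175, 0, np.float64(-0.0)], [23, 219, 0, np.float64(-0.0)]]
   -> [ 459.7 -169.7  131.5   -3.2]
full [ 35. 211.  -0.] rz -0.03 jaw -1: [[7, 42, 0, np.float64(-0.01)], [14, 84, 0, np.float64(-0.01)], [21, 127, 0, np.float64(-0.02)], [28, 169, 0, np.float64(-0.02)], [35, 211, 0, np.float64(-0.03)]]
   -> [ 482.8 
[... 1265 characters left out ...]
[600.1 198.4 141.5  -3.2]
full [-26. 250.  -0.] rz -0.0 jaw -1: [[-5, 50, 0, np.float64(-0.0)], [-10, 100, 0, np.float64(-0.0)], [-16, 150, 0, np.float64(-0.0)], [-21, 200, 0, np.float64(-0.0)], [-26, 250, 0, np.float64(-0.0)]]
   -> [560.1 -49.8 141.5  -3.2]
full [-60. 277.  -0.] rz -0.03 jaw -1: [[-12, 55, 0, np.float64(-0.01)], [-24, 111, 0, np.float64(-0.01)], [-36, 166, 0, np.float64(-0.02)], [-48, 222, 0, np.float64(-0.02)], [-60, 277, 0, np.float64(-0.03)]]
   -> [ 484.6 -323.   141.5   -1.5]
full [  0.  -0. 114.] rz -0.0 jaw -1: [[0, 0, 28, np.float64(-0.0)], [0, 0, 57, np.float64(-0.0)], [0, 0, 86, np.float64(-0.0)], [0, 0, 114, np.float64(-0.0)]]
   -> [ 484.6 -323.    27.5   -1.5]
```

carry_out:
  deltas:
    - {"offset": [-1,54,0],"twist": [0,0,0],"jaw": 0.4}
    - {"offset": [-3,109,0],"twist": [0,0,0],"jaw": 0.4}
    - {"offset": [-4,163,0],"twist": [0,0,-0.01],"jaw": 0.4}
    - {"offset": [-6,218,0],"twist": [0,0,-0.01],"jaw": 0.4}
    - {"offset": [-7,272,0],"twist": [0,0,-0.01],"jaw": 0.4}

```text
time_s: 14.68
tool_pos: [0.4486, 0.0486, 0.1251]
ee_rot: [0.0, 1.0, -0.028, 0.0]
wrist_force: [0.4, -0.1, 0.5]
width: 0.0612
```

carry_out:
  deltas:
    - {"offset": [0,0,0],"twist": [0,0,0],"jaw": 0.4}
    - {"offset": [0,0,35],"twist": [0,0,0],"jaw": 0.4}
    - {"offset": [0,0,70],"twist": [0,0,0],"jaw": 0.4}
    - {"offset": [0,0,95],"twist": [0,0,0],"jaw": 0.4}
    - {"offset": [0,0,104],"twist": [0,0,0],"jaw": 0.4}

```text
time_s: 15.3
tool_pos: [0.4481, 0.0512, 0.0193]
ee_rot: [-0.0, 1.0, -0.027, -0.002]
wrist_force: [-0.2, -0.1, -0.3]
width: 0.0614
```

carry_out:
  deltas:
    - {"offset": [0,0,0],"twist": [0,0,0],"jaw": 0.4}
    - {"offset": [0,0,0],"twist": [0,0,0],"jaw": -1}
    - {"offset": [0,0,0],"twist": [0,0,0],"jaw": -1}
    - {"offset": [0,0,0],"twist": [0,0,0],"jaw": -1}
    - {"offset": [0,0,0],"twist": [0,0,0],"jaw": -1}
  squeeze: 15

```text
time_s: 15.92
tool_pos: [0.4496, 0.0502, 0.0219]
ee_rot: [-0.0, 1.0, -0.028, 0.001]
wrist_force: [-1.2, -0.4, 3.3]
width: 0.0375
```

carry_out:
  deltas:
    - {"offset": [0,0,0],"twist": [0,0,0],"jaw": -1}
    - {"offset": [0,0,0],"twist": [0,0,0],"jaw": -1}
    - {"offset": [0,0,-4],"twist": [0,0,0],"jaw": -1}
    - {"offset": [0,0,-12],"twist": [0,0,0],"jaw": -1}
    - {"offset": [0,0,-20],"twist": [0,0,0],"jaw": -1}

```text
time_s: 16.55
tool_pos: [0.4491, 0.0502, 0.0415]
ee_rot: [0.0, 1.0, -0.028, -0.0]
wrist_force: [0.7, 0.3, -0.4]
width: 0.0377
```

```bash
python3 - <<'E'
from h import *
a=capture("top")[210:340,80:380]; b=capture("scene")[120:270,280:540]
cv2.imwrite("pics/g3.png",np.hstack([cv2.convertScaleAbs(cv2.resize(a,(400,173)),alpha=1.5),cv2.resize(b,(300,173))]))
E
```

```text
(no output)
```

View pics/g3.png

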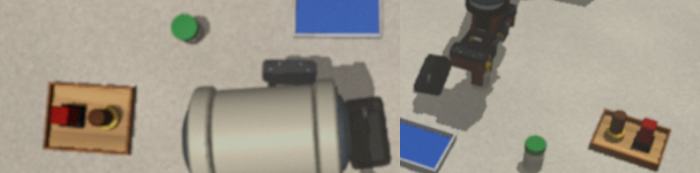

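Both stamps stand in the wooden tray at (65,116) and (100,117), and the yellow jar is gripped by its cap (37.7 mm) with the mouse untouched beside it. Next I carry it to the steel tray.

carry_out:
  deltas:
    - {"offset": [0,0,-15],"twist": [0,0,0],"jaw": -1}
    - {"offset": [0,0,-40],"twist": [0,0,0],"jaw": -1}
    - {"offset": [0,0,-65],"twist": [0,0,0],"jaw": -1}
    - {"offset": [0,0,-85],"twist": [0,0,0],"jaw": -1}
    - {"offset": [0,0,-90],"twist": [0,0,0],"jaw": -1}

```text
time_s: 17.27
tool_pos: [0.45, 0.0502, 0.1331]
ee_rot: [-0.0, 1.0, -0.028, 0.001]
wrist_force: [0.3, -0.4, -0.4]
width: 0.0375
```

carry_out:
  deltas:
    - {"offset": [3,30,0],"twist": [0,0,0],"jaw": -1}
    - {"offset": [8,75,0],"twist": [0,0,0],"jaw": -1}
    - {"offset": [13,123,0],"twist": [0,0,0],"jaw": -1}
    - {"offset": [18,171,0],"twist": [0,0,0],"jaw": -1}
    - {"offset": [23,219,0],"twist": [0,0,0],"jaw": -1}

```text
time_s: 17.9
tool_pos: [0.4594, -0.1711, 0.1303]
ee_rot: [-0.0, 1.0, -0.028, -0.001]
wrist_force: [0.0, 0.2, -0.8]
width: 0.0377
```

carry_out:
  deltas:
    - {"offset": [8,47,0],"twist": [0,0,-0.01],"jaw": -1}
    - {"offset": [16,94,0],"twist": [0,0,-0.01],"jaw": -1}
    - {"offset": [24,141,0],"twist": [0,0,-0.02],"jaw": -1}
    - {"offset": [31,185,0],"twist": [0,0,-0.03],"jaw": -1}
    - {"offset": [35,211,0],"twist": [0,0,-0.03],"jaw": -1}

```text
time_s: 18.52
tool_pos: [0.4824, -0.3841, 0.1295]
ee_rot: [-0.001, 1.0, -0.014, -0.001]
wrist_force: [-0.3, 0.3, -0.9]
width: 0.0378
```

carry_out:
  deltas:
    - {"offset": [0,0,5],"twist": [0,0,0],"jaw": -1}
    - {"offset": [0,0,30],"twist": [0,0,0],"jaw": -1}
    - {"offset": [0,0,60],"twist": [0,0,0],"jaw": -1}
    - {"offset": [0,0,85],"twist": [0,0,0],"jaw": -1}
    - {"offset": [0,0,99],"twist": [0,0,0],"jaw": -1}

```text
time_s: 19.15
tool_pos: [0.4824, -0.3804, 0.0298]
ee_rot: [-0.001, 1.0, -0.013, -0.001]
wrist_force: [-0.2, 0.6, -0.8]
width: 0.0377
```

carry_out:
  deltas:
    - {"offset": [0,0,1],"twist": [0,0,0],"jaw": -1}
    - {"offset": [0,0,2],"twist": [0,0,0],"jaw": -1}
    - {"offset": [0,0,4],"twist": [0,0,0],"jaw": -1}
    - {"offset": [0,0,6],"twist": [0,0,0],"jaw": -1}
    - {"offset": [0,0,6],"twist": [0,0,0],"jaw": -1}

```text
time_s: 19.77
tool_pos: [0.4833, -0.3828, 0.027]
ee_rot: [0.0, 1.0, -0.013, 0.0]
wrist_force: [-0.6, -0.7, 1.4]
width: 0.0373
```

Contact is 1.4 N, so I release and go for the green jar.

carry_out:
  deltas:
    - {"offset": [0,0,0],"twist": [0,0,0],"jaw": 0.1}
    - {"offset": [0,0,0],"twist": [0,0,0],"jaw": 0.4}
    - {"offset": [0,0,0],"twist": [0,0,0],"jaw": 0.4}
    - {"offset": [0,0,0],"twist": [0,0,0],"jaw": 0.4}
    - {"offset": [0,0,0],"twist": [0,0,0],"jaw": 0.4}

```text
time_s: 20.4
tool_pos: [0.483, -0.3824, 0.0261]
ee_rot: [-0.0, 1.0, -0.013, -0.0]
wrist_force: [0.5, 0.4, 0.4]
width: 0.0616
```

carry_out:
  deltas:
    - {"offset": [0,0,-10],"twist": [0,0,0],"jaw": 0.4}
    - {"offset": [0,0,-35],"twist": [0,0,0],"jaw": 0.4}
    - {"offset": [0,0,-70],"twist": [0,0,0],"jaw": 0.4}
    - {"offset": [0,0,-95],"twist": [0,0,0],"jaw": 0.4}
    - {"offset": [0,0,-101],"twist": [0,0,0],"jaw": 0.4}

```text
time_s: 21.02
tool_pos: [0.4839, -0.3831, 0.1303]
ee_rot: [0.002, 1.0, -0.013, 0.002]
wrist_force: [-0.3, 0.0, -0.2]
width: 0.0615
```

carry_out:
  deltas:
    - {"offset": [10,-57,0],"twist": [0,0,0.01],"jaw": 0.4}
    - {"offset": [20,-114,0],"twist": [0,0,0.01],"jaw": 0.4}
    - {"offset": [30,-170,0],"twist": [0,0,0.02],"jaw": 0.4}
    - {"offset": [40,-227,0],"twist": [0,0,0.02],"jaw": 0.4}
    - {"offset": [50,-284,0],"twist": [0,0,0.03],"jaw": 0.4}

```text
time_s: 21.65
tool_pos: [0.5401, -0.0979, 0.1262]
ee_rot: [-0.0, 1.0, -0.028, -0.001]
wrist_force: [0.4, -0.4, 0.2]
width: 0.0614
```

carry_out:
  deltas:
    - {"offset": [9,-61,0],"twist": [0,0,0],"jaw": 0.4}
    - {"offset": [17,-122,0],"twist": [0,0,0],"jaw": 0.4}
    - {"offset": [26,-183,0],"twist": [0,0,0],"jaw": 0.4}
    - {"offset": [34,-243,0],"twist": [0,0,0],"jaw": 0.4}
    - {"offset": [43,-301,0],"twist": [0,0,0],"jaw": 0.4}

```text
time_s: 22.28
tool_pos: [0.5999, 0.2003, 0.1261]
ee_rot: [0.0, 1.0, -0.028, -0.001]
wrist_force: [-0.1, -0.5, 0.0]
width: 0.0617
```

carry_out:
  deltas:
    - {"offset": [0,0,0],"twist": [0,0,0],"jaw": 0.4}
    - {"offset": [0,0,20],"twist": [0,0,0],"jaw": 0.4}
    - {"offset": [0,0,60],"twist": [0,0,0],"jaw": 0.4}
    - {"offset": [0,0,95],"twist": [0,0,0],"jaw": 0.4}
    - {"offset": [0,0,106],"twist": [0,0,0],"jaw": 0.4}

```text
time_s: 22.9
tool_pos: [0.5979, 0.1959, 0.0166]
ee_rot: [0.001, 1.0, -0.029, -0.003]
wrist_force: [0.2, -0.8, -0.7]
width: 0.0616
```

carry_out:
  deltas:
    - {"offset": [0,0,0],"twist": [0,0,0],"jaw": 0.4}
    - {"offset": [0,0,0],"twist": [0,0,0],"jaw": -1}
    - {"offset": [0,0,0],"twist": [0,0,0],"jaw": -1}
    - {"offset": [0,0,0],"twist": [0,0,0],"jaw": -1}
    - {"offset": [0,0,0],"twist": [0,0,0],"jaw": -1}

```text
time_s: 23.52
tool_pos: [0.6008, 0.1986, 0.0224]
ee_rot: [-0.0, 1.0, -0.028, 0.001]
wrist_force: [-0.2, 0.1, 5.2]
width: 0.0372
```

carry_out:
  deltas:
    - {"offset": [0,0,0],"twist": [0,0,0],"jaw": -1}
    - {"offset": [0,0,0],"twist": [0,0,0],"jaw": -1}
    - {"offset": [0,0,-4],"twist": [0,0,0],"jaw": -1}
    - {"offset": [0,0,-12],"twist": [0,0,0],"jaw": -1}
    - {"offset": [0,0,-20],"twist": [0,0,0],"jaw": -1}

```text
time_s: 24.15
tool_pos: [0.6001, 0.1983, 0.0414]
ee_rot: [0.0, 1.0, -0.028, -0.0]
wrist_force: [-0.2, 0.0, -0.4]
width: 0.0378
```

```bash
python3 - <<'E'
from h import *
print(readout.sense()["tool_pos"])
a=capture("top")[180:340,180:560]; b=capture("scene")[120:270,140:460]
cv2.imwrite("pics/g4.png",np.hstack([cv2.convertScaleAbs(cv2.resize(a,(428,180)),alpha=1.5),cv2.resize(b,(370,180))]))
E
```

```text
[0.60008535 0.19832339 0.04137208]
```

View pics/g4.png

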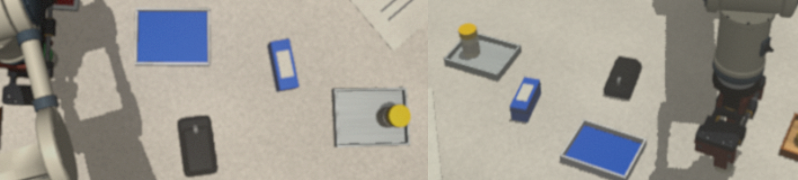

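The yellow jar stands in the steel tray at (398,115) and the green jar is held. Next I carry it to the second slot.

carry_out:
  deltas:
    - {"offset": [0,0,-15],"twist": [0,0,0],"jaw": -1}
    - {"offset": [0,0,-40],"twist": [0,0,0],"jaw": -1}
    - {"offset": [0,0,-70],"twist": [0,0,0],"jaw": -1}
    - {"offset": [0,0,-93],"twist": [0,0,0],"jaw": -1}
    - {"offset": [0,0,-100],"twist": [0,0,0],"jaw": -1}

```text
time_s: 24.88
tool_pos: [0.6011, 0.1986, 0.1441]
ee_rot: [-0.001, 1.0, -0.028, 0.002]
wrist_force: [-0.2, 0.5, -0.8]
width: 0.0373
```

carry_out:
  deltas:
    - {"offset": [-3,30,0],"twist": [0,0,0],"jaw": -1}
    - {"offset": [-8,82,0],"twist": [0,0,0],"jaw": -1}
    - {"offset": [-14,138,0],"twist": [0,0,0],"jaw": -1}
    - {"offset": [-20,194,0],"twist": [0,0,0],"jaw": -1}
    - {"offset": [-26,250,0],"twist": [0,0,0],"jaw": -1}

```text
time_s: 25.5
tool_pos: [0.5594, -0.0514, 0.1404]
ee_rot: [-0.0, 1.0, -0.028, -0.001]
wrist_force: [0.7, 0.6, -0.2]
width: 0.0378
```

carry_out:
  deltas:
    - {"offset": [-13,59,0],"twist": [0,0,-0.01],"jaw": -1}
    - {"offset": [-26,118,0],"twist": [0,0,-0.01],"jaw": -1}
    - {"offset": [-38,177,0],"twist": [0,0,-0.02],"jaw": -1}
    - {"offset": [-51,234,0],"twist": [0,0,-0.03],"jaw": -1}
    - {"offset": [-60,277,0],"twist": [0,0,-0.03],"jaw": -1}

```text
time_s: 26.12
tool_pos: [0.4835, -0.3251, 0.1404]
ee_rot: [-0.0, 1.0, -0.014, -0.001]
wrist_force: [0.3, 0.2, -0.9]
width: 0.0378
```

carry_out:
  deltas:
    - {"offset": [0,0,5],"twist": [0,0,0],"jaw": -1}
    - {"offset": [0,0,35],"twist": [0,0,0],"jaw": -1}
    - {"offset": [0,0,70],"twist": [0,0,0],"jaw": -1}
    - {"offset": [0,0,96],"twist": [0,0,0],"jaw": -1}
    - {"offset": [0,0,109],"twist": [0,0,0],"jaw": -1}

```text
time_s: 26.75
tool_pos: [0.4842, -0.3212, 0.0296]
ee_rot: [-0.001, 1.0, -0.012, -0.001]
wrist_force: [-0.3, -0.4, -1.0]
width: 0.0379
```

carry_out:
  deltas:
    - {"offset": [0,0,1],"twist": [0,0,0],"jaw": -1}
    - {"offset": [0,0,2],"twist": [0,0,0],"jaw": -1}
    - {"offset": [0,0,4],"twist": [0,0,0],"jaw": -1}
    - {"offset": [0,0,6],"twist": [0,0,0],"jaw": -1}
    - {"offset": [0,0,6],"twist": [0,0,0],"jaw": -1}

```text
time_s: 27.38
tool_pos: [0.4852, -0.3234, 0.0274]
ee_rot: [0.001, 1.0, -0.013, 0.001]
wrist_force: [-1.0, 0.4, 4.2]
width: 0.0377
```

carry_out:
  deltas:
    - {"offset": [0,0,0],"twist": [0,0,0],"jaw": 0.1}
    - {"offset": [0,0,0],"twist": [0,0,0],"jaw": 0.4}
    - {"offset": [0,0,0],"twist": [0,0,0],"jaw": 0.4}
    - {"offset": [0,0,0],"twist": [0,0,0],"jaw": 0.4}
    - {"offset": [0,0,0],"twist": [0,0,0],"jaw": 0.4}

```text
time_s: 28.0
tool_pos: [0.4848, -0.323, 0.026]
ee_rot: [-0.0, 1.0, -0.013, -0.0]
wrist_force: [0.5, -0.5, 0.1]
width: 0.0613
```

carry_out:
  deltas:
    - {"offset": [0,0,-10],"twist": [0,0,0],"jaw": 0.4}
    - {"offset": [0,0,-35],"twist": [0,0,0],"jaw": 0.4}
    - {"offset": [0,0,-70],"twist": [0,0,0],"jaw": 0.4}
    - {"offset": [0,0,-95],"twist": [0,0,0],"jaw": 0.4}
    - {"offset": [0,0,-100],"twist": [0,0,0],"jaw": 0.4}

```text
time_s: 28.62
tool_pos: [0.4858, -0.3237, 0.1293]
ee_rot: [0.001, 1.0, -0.013, 0.002]
wrist_force: [0.3, -0.1, -0.6]
width: 0.0614
```

```bash
python3 - <<'E'
from plan import *
# cmd pose after green release: z 141.5-115+100=126.5
# box (577.3,-203.3), long axis 8.5deg -> jaw yaw -81.5 ; place in white tray (636.8,-16.8), tray x -1.9 -> jaw yaw -1.9
plan((484.6,-323,126.5,-1.5),[(530,-263,126.5,-46,.4,5),(577.3,-203.3,110,-81.5,.4,5),(577.3,-203.3,8,-81.5,.4,4),(577.3,-203.3,90,-81.5,-1,4),(605,-100,90,-42,-1,5),(636.8,-16.8,90,-1.9,-1,5),(636.8,-16.8,13,-1.9,-1,5)])
E
```

```text
full [ 44. -61.  -0.] rz 0.78 jaw 0.4: [[9, -12, 0, np.float64(0.16)], [18, -24, 0, np.float64(0.31)], [26, -37, 0, np.float64(0.47)], [35, -49, 0, np.float64(0.62)], [44, -61, 0, np.float64(0.78)]]
   -> [ 530.2 -263.2  126.5  -46.2]
full [-11. -75.  16.] rz 0.62 jaw 0.4: [[-2, -15, 3, np.float64(0.12)], [-4, -30, 6, np.float64(0.25)], [-7, -45, 10, np.float64(0.37)], [-9, -60, 13, np.float64(0.5)], [-11, -75, 16, np.float64(0.62)]]
   -> [ 576.7 -203.3  110.5  -81.7]
full [  0.  -1. 102.] rz -0.0 jaw 0.4: [[0, 0, 26, np.float64(-0.0)], [0, 0, 51, np.float64(-0.0)], [0, -1, 76, np.float64(-0.0)], [0, -1, 102, np.float64(-0.0)]]
   -> [ 577.7 -203.2    8.5  -81.7]
full [  0.   0. -82.] rz -0.0 jaw -1: [[0, 0, -20, np.float64(-0.0)], [0, 0, -41, np.float64(-0.0)], [0, 0, -62, np.float64(-0.0)], [0, 0, -82, np.float64(-0.0)]]
   -> [ 577.7 -203.2   90.5  -81.7]
full [-98. -42.   0.] rz -0.69 jaw -1: [[-20, -8, 0, np.float64(-0.14)], [-39, -17, 0, np.float64(-0.28)], [-59, -25, 0, np.float64(-0.41)], [-78, -34, 0, np.float64(-0.55)], [-98, -42, 0, np.float64(-0.69)]]
   -> [ 605.1 -100.1   90.5  -42.2]
full [-32. -83.   0.] rz -0.7 jaw -1: [[-6, -17, 0, np.float64(-0.14)], [-13, -33, 0, np.float64(-0.28)], [-19, -50, 0, np.float64(-0.42)], [-26, -66, 0, np.float64(-0.56)], [-32, -83, 0, np.float64(-0.7)]]
   -> [637.1 -17.1  90.5  -2.1]
full [-0. -0. 78.] rz -0.0 jaw -1: [[0, 0, 16, np.float64(-0.0)], [0, 0, 31, np.float64(-0.0)], [0, 0, 47, np.float64(-0.0)], [0, 0, 62, np.float64(-0.0)], [0, 0, 78, np.float64(-0.0)]]
   -> [637.1 -17.1  12.5  -2.1]
```

carry_out:
  deltas:
    - {"offset": [9,-12,0],"twist": [0,0,0.16],"jaw": 0.4}
    - {"offset": [18,-24,0],"twist": [0,0,0.31],"jaw": 0.4}
    - {"offset": [26,-37,0],"twist": [0,0,0.47],"jaw": 0.4}
    - {"offset": [35,-49,0],"twist": [0,0,0.62],"jaw": 0.4}
    - {"offset": [44,-61,0],"twist": [0,0,0.78],"jaw": 0.4}

```text
time_s: 29.25
tool_pos: [0.5303, -0.2625, 0.1249]
ee_rot: [-0.0, 0.919, -0.395, -0.001]
wrist_force: [0.9, 0.2, 0.6]
width: 0.0612
```

carry_out:
  deltas:
    - {"offset": [-2,-15,3],"twist": [0,0,0.12],"jaw": 0.4}
    - {"offset": [-4,-30,6],"twist": [0,0,0.25],"jaw": 0.4}
    - {"offset": [-7,-45,10],"twist": [0,0,0.37],"jaw": 0.4}
    - {"offset": [-9,-60,13],"twist": [0,0,0.5],"jaw": 0.4}
    - {"offset": [-11,-75,16],"twist": [0,0,0.62],"jaw": 0.4}

```text
time_s: 29.88
tool_pos: [0.5767, -0.2027, 0.1087]
ee_rot: [0.0, 0.755, -0.656, -0.001]
wrist_force: [-0.1, -0.5, -0.1]
width: 0.0621
```

carry_out:
  deltas:
    - {"offset": [0,0,0],"twist": [0,0,0],"jaw": 0.4}
    - {"offset": [0,0,20],"twist": [0,0,0],"jaw": 0.4}
    - {"offset": [0,0,40],"twist": [0,0,0],"jaw": 0.4}
    - {"offset": [0,0,55],"twist": [0,0,0],"jaw": 0.4}
    - {"offset": [0,0,60],"twist": [0,0,0],"jaw": 0.4}

```text
time_s: 30.5
tool_pos: [0.5758, -0.2032, 0.0478]
ee_rot: [0.001, 0.756, -0.654, -0.002]
wrist_force: [0.5, 0.2, 0.1]
width: 0.0616
```

```bash
python3 - <<'E'
from h import *
print(readout.sense()["tool_pos"])
a=capture("top")[180:340,360:560]; b=capture("scene")[130:240,140:300]
cv2.imwrite("pics/g5.png",np.hstack([cv2.convertScaleAbs(cv2.resize(a,(400,320)),alpha=1.5),cv2.resize(b,(390,320))]))
E
```

```text
[ 0.57582007 -0.20316072  0.04778393]
```

View pics/g5.png

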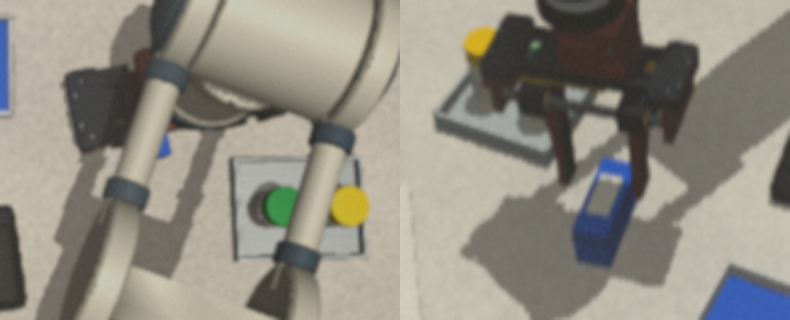

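Both jars stand in the steel tray, at (283,206) and (349,206). The fingers straddle the box, parallel to it. Next is a slow descent and grip.

carry_out:
  deltas:
    - {"offset": [0,-1,8],"twist": [0,0,0],"jaw": 0.4}
    - {"offset": [0,-1,18],"twist": [0,0,0],"jaw": 0.4}
    - {"offset": [0,-1,28],"twist": [0,0,0],"jaw": 0.4}
    - {"offset": [0,-1,36],"twist": [0,0,0],"jaw": 0.4}
    - {"offset": [0,-1,40],"twist": [0,0,0],"jaw": 0.4}

```text
time_s: 31.22
tool_pos: [0.5775, -0.203, 0.0092]
ee_rot: [0.0, 0.756, -0.654, -0.001]
wrist_force: [0.3, -0.2, 0.3]
width: 0.0614
```

carry_out:
  deltas:
    - {"offset": [0,0,0],"twist": [0,0,0],"jaw": 0.4}
    - {"offset": [0,0,0],"twist": [0,0,0],"jaw": -1}
    - {"offset": [0,0,0],"twist": [0,0,0],"jaw": -1}
    - {"offset": [0,0,0],"twist": [0,0,0],"jaw": -1}
    - {"offset": [0,0,0],"twist": [0,0,0],"jaw": -1}
  squeeze: 25

```text
time_s: 31.85
tool_pos: [0.5781, -0.2033, 0.0105]
ee_rot: [-0.0, 0.756, -0.654, 0.0]
wrist_force: [-1.2, -0.4, 1.8]
width: 0.034
```

carry_out:
  deltas:
    - {"offset": [0,0,0],"twist": [0,0,0],"jaw": -1}
    - {"offset": [0,0,-10],"twist": [0,0,0],"jaw": -1}
    - {"offset": [0,0,-40],"twist": [0,0,0],"jaw": -1}
    - {"offset": [0,0,-70],"twist": [0,0,0],"jaw": -1}
    - {"offset": [0,0,-80],"twist": [0,0,0],"jaw": -1}

```text
time_s: 32.48
tool_pos: [0.5789, -0.2035, 0.093]
ee_rot: [-0.001, 0.756, -0.654, 0.002]
wrist_force: [0.7, -0.0, -1.5]
width: 0.0334
```

carry_out:
  deltas:
    - {"offset": [-20,-8,0],"twist": [0,0,-0.14],"jaw": -1}
    - {"offset": [-39,-17,0],"twist": [0,0,-0.28],"jaw": -1}
    - {"offset": [-59,-25,0],"twist": [0,0,-0.41],"jaw": -1}
    - {"offset": [-78,-34,0],"twist": [0,0,-0.55],"jaw": -1}
    - {"offset": [-98,-42,0],"twist": [0,0,-0.69],"jaw": -1}

```text
time_s: 33.1
tool_pos: [0.605, -0.0993, 0.089]
ee_rot: [0.0, 0.934, -0.358, -0.001]
wrist_force: [0.5, -0.4, -2.0]
width: 0.0338
```

carry_out:
  deltas:
    - {"offset": [-6,-17,0],"twist": [0,0,-0.14],"jaw": -1}
    - {"offset": [-13,-33,0],"twist": [0,0,-0.28],"jaw": -1}
    - {"offset": [-19,-50,0],"twist": [0,0,-0.42],"jaw": -1}
    - {"offset": [-26,-66,0],"twist": [0,0,-0.56],"jaw": -1}
    - {"offset": [-32,-83,0],"twist": [0,0,-0.7],"jaw": -1}

```text
time_s: 33.72
tool_pos: [0.6369, -0.0165, 0.0889]
ee_rot: [-0.0, 1.0, -0.016, -0.001]
wrist_force: [-0.4, -0.3, -1.8]
width: 0.0336
```

carry_out:
  deltas:
    - {"offset": [0,0,0],"twist": [0,0,0],"jaw": -1}
    - {"offset": [0,0,5],"twist": [0,0,0],"jaw": -1}
    - {"offset": [0,0,20],"twist": [0,0,0],"jaw": -1}
    - {"offset": [0,0,30],"twist": [0,0,0],"jaw": -1}
    - {"offset": [0,0,35],"twist": [0,0,0],"jaw": -1}

```text
time_s: 34.35
tool_pos: [0.6366, -0.0174, 0.0534]
ee_rot: [-0.0, 1.0, -0.018, -0.001]
wrist_force: [-0.4, 0.3, -1.8]
width: 0.034
```

```bash
python3 - <<'E'
from h import *
print(readout.sense()["tool_pos"])
a=capture("top")[140:300,240:440]; b=capture("scene")[160:280,220:380]
cv2.imwrite("pics/g6.png",np.hstack([cv2.convertScaleAbs(cv2.resize(a,(400,320)),alpha=1.5),cv2.resize(b,(390,292)) if 0 else cv2.resize(b,(390,320))]))
E
```

```text
[ 0.63655584 -0.01743341  0.05341205]
```

View pics/g6.png

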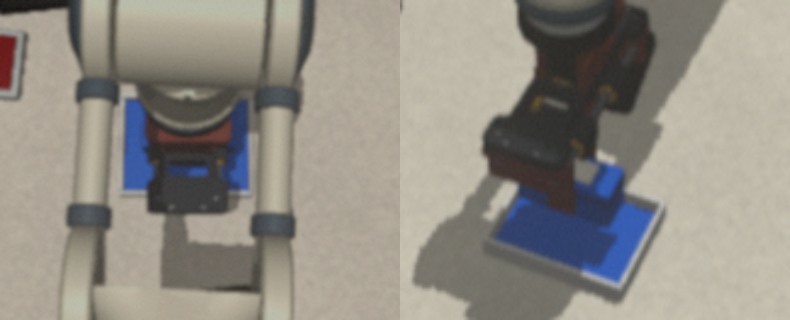

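The box hangs level over the white tray, aligned with its long side. Next I lower it slowly.

carry_out:
  deltas:
    - {"offset": [0,0,8],"twist": [0,0,0],"jaw": -1}
    - {"offset": [0,0,16],"twist": [0,0,0],"jaw": -1}
    - {"offset": [0,0,24],"twist": [0,0,0],"jaw": -1}
    - {"offset": [0,0,30],"twist": [0,0,0],"jaw": -1}
    - {"offset": [0,0,34],"twist": [0,0,0],"jaw": -1}

```text
time_s: 35.08
tool_pos: [0.6372, -0.0171, 0.0205]
ee_rot: [-0.0, 1.0, -0.018, -0.0]
wrist_force: [-0.6, 0.1, -0.7]
width: 0.034
```

carry_out:
  deltas:
    - {"offset": [0,0,1],"twist": [0,0,0],"jaw": -1}
    - {"offset": [0,0,3],"twist": [0,0,0],"jaw": -1}
    - {"offset": [0,0,5],"twist": [0,0,0],"jaw": -1}
    - {"offset": [0,0,6],"twist": [0,0,0],"jaw": -1}
    - {"offset": [0,0,6],"twist": [0,0,0],"jaw": -1}

```text
time_s: 35.7
tool_pos: [0.6374, -0.0171, 0.0155]
ee_rot: [0.0, 1.0, -0.018, 0.0]
wrist_force: [-0.1, -0.4, 1.5]
width: 0.0338
```

carry_out:
  deltas:
    - {"offset": [0,0,0],"twist": [0,0,0],"jaw": 0.1}
    - {"offset": [0,0,0],"twist": [0,0,0],"jaw": 0.1}
    - {"offset": [0,0,0],"twist": [0,0,0],"jaw": 0.1}
    - {"offset": [0,0,0],"twist": [0,0,0],"jaw": 0.1}
    - {"offset": [0,0,0],"twist": [0,0,0],"jaw": 0.1}

```text
time_s: 36.33
tool_pos: [0.6373, -0.0171, 0.0151]
ee_rot: [0.0, 1.0, -0.018, -0.0]
wrist_force: [0.8, 0.4, -0.7]
width: 0.0483
```

carry_out:
  deltas:
    - {"offset": [0,0,-10],"twist": [0,0,0],"jaw": 0.1}
    - {"offset": [0,0,-40],"twist": [0,0,0],"jaw": 0.1}
    - {"offset": [0,0,-80],"twist": [0,0,0],"jaw": 0.1}
    - {"offset": [0,0,-125],"twist": [0,0,0],"jaw": 0.1}
    - {"offset": [0,0,-170],"twist": [0,0,0],"jaw": 0.1}

```text
time_s: 36.95
tool_pos: [0.6372, -0.0171, 0.1875]
ee_rot: [0.0, 1.0, -0.018, 0.0]
wrist_force: [1.0, 0.2, 0.3]
width: 0.0485
```

carry_out:
  deltas:
    - {"offset": [-30,45,-10],"twist": [0,0,0],"jaw": 0.1}
    - {"offset": [-60,90,-20],"twist": [0,0,0],"jaw": 0.1}
    - {"offset": [-90,135,-30],"twist": [0,0,0],"jaw": 0.1}
    - {"offset": [-120,180,-40],"twist": [0,0,0],"jaw": 0.1}
    - {"offset": [-150,225,-50],"twist": [0,0,0],"jaw": 0.1}

```text
time_s: 37.58
tool_pos: [0.4781, -0.2378, 0.2366]
ee_rot: [0.0, 1.0, -0.018, 0.001]
wrist_force: [1.8, -0.8, -0.0]
width: 0.0484
```

```bash
python3 - <<'E'
from h import *
print(readout.sense()["tool_pos"])
cv2.imwrite("pics/top9.png",cv2.convertScaleAbs(capture("top")[120:360,80:600],alpha=1.4)); cv2.imwrite("pics/scene9.png",cv2.resize(capture("scene")[110:340,140:540],(800,460)))
E
```

```text
[ 0.47814205 -0.23777396  0.23656014]
```

View pics/top9.png

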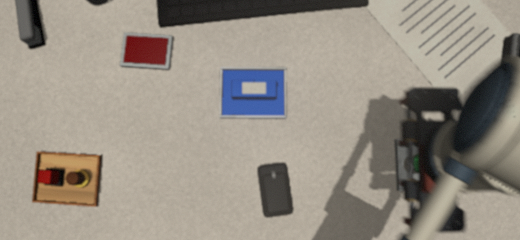

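View pics/scene9.png

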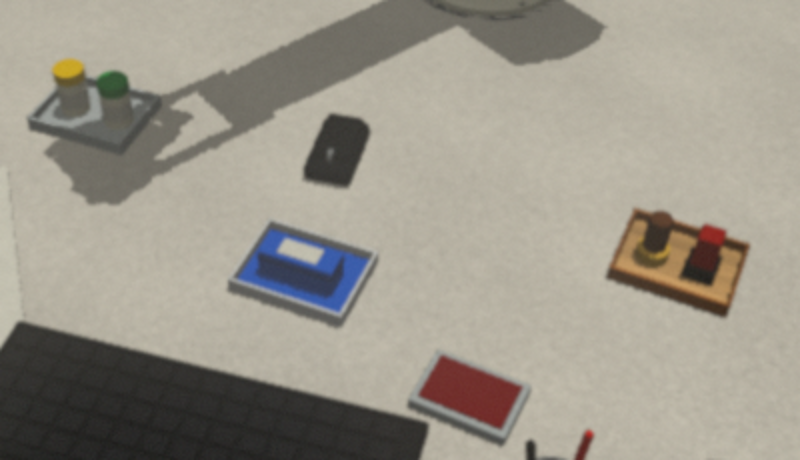

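All five objects are upright in their trays, and the mouse and ink pad look unmoved. I'll settle the arm and hand in.

carry_out:
  deltas:
    - {"offset": [0,0,0],"twist": [0,0,0],"jaw": 0.1}
    - {"offset": [0,0,0],"twist": [0,0,0],"jaw": 0.1}
    - {"offset": [0,0,0],"twist": [0,0,0],"jaw": 0.1}
    - {"offset": [0,0,0],"twist": [0,0,0],"jaw": 0.1}
    - {"offset": [0,0,0],"twist": [0,0,0],"jaw": 0.1}

```text
time_s: 38.3
tool_pos: [0.4796, -0.2362, 0.2349]
ee_rot: [-0.0, 1.0, -0.018, -0.0]
wrist_force: [-0.3, -0.3, 0.2]
width: 0.0481
```

```bash
python3 - <<'E'
from bench import workorder, readout
print(readout.sense()["wrist_force"]); print(workorder.hand_in())
E
```

```text
[-0.2570883  -0.26879956  0.23069458]
the job is handed in; nothing more can be done
None
```

The desk is cleared and the job is handed in at about 38 s. I worked in the order asked: square then round stamp into the wooden tray, yellow then green jar into the steel tray, and last the slide box into the white tray.

- **Placement:** the last pictures show both stamps and both jars standing in their trays and the box lying flat on the blue floor. In the last top view the arm hid the steel tray, so the final check on the jars is the scene view and an earlier top view.
- **Setting down:** the jars and box were lowered until they touched before I let go. Steady contact was 0.6 to 5 N at the wrist. The square stamp briefly read about 20 N as it touched down, well under the limits.
- **Left alone:** the mouse and ink pad look to be where they were. I compared them by eye in the pictures and did not measure them.
- **At hand-in:** the gripper was open, about 0.23 m above the desk, and touching nothing.
- **Disagreements:** the two cameras differed by up to 5 mm on where things stood, which the jaw openings allowed for. The arm also dipped up to 5 mm too low on fast descents, so I lowered it more slowly for the box.

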